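# Take the draining basket off its safety hook

### The job

The washed lemons have drained. Take the wire basket off the drip stand's hook, pressing the hook's sprung keeper back with the basket's own handle so that the handle clears the nose, and set the basket with the lemons still in it upright on the round wooden board. Be gentle with the stand: do not force the hook, do not touch the stand with the gripper, and leave the other things alone.

Things in the scene. Friction and masses are not known exactly. Their poses are not given: they have to be found in the camera images.
- stand: Fixed steel drip stand. Origin: on the worktop under the hook; x points from the hook's open front back to the post (away from the robot at yaw 0), z up. Tray 235 x 190 mm, 18 mm high, x -90 to +145 mm. Round post at x = 125 mm, bent forward 165 mm up into an arm that carries the hook; it is springy, a little. The handle should never press on hook or stand with more than 15 N.
- hook_seat (a point): Nominal centre of the handle bar in the hook, 195 mm above the stand's origin. The hook is 18 mm wide across the stand's y and opens upward: saddle under the bar, tip in front of it, on the tip a rigid nose that reaches back over the bar (7 to 13 mm above its centre), so a straight lift jams. The real hook sits up to 10 mm before or behind this point; the bar lies 0 to 22 mm short of the keeper.
- keeper_top (a point): Nominal top of the keeper at rest, 22 mm above and 19 mm behind the hook seat: a sprung tongue shutting the mouth, swings back only. Pushed at bar height: 2 N at first touch; 9 mm on, 4 N and the bar clears the nose; at 11.5 mm, 4.5 N and a hard stop. Saddle friction adds 1 to 3 N. Poses do not tell how far to push: feel for it, keep pushing while lifting 20 mm, then go forward over the nose.
- basket: Loose round wire basket, 136 mm wide, 70 mm deep, 0.16 to 0.26 kg, hanging from the hook by its handle with two loose 60 g lemons in it. Origin: centre of its underside (30 mm above the worktop while it hangs), z up, y along the handle's bar. Rigid bail handle of 10 mm round bar in the plane x = 0, its top bar 165 mm above the underside.
- bail (a point): Middle of the handle's top bar, 165 mm above the basket's underside. The bar is 10 mm round and straight along the basket's y for 46 mm to either side; the hook takes the middle 18 mm, so the bar can be gripped 40 mm off the middle, the fingers closing across it along the stand's x.
- board: Fixed round wooden board, 321 mm across, 20 mm high. Origin: centre of its underside on the worktop; its flat top is 20 mm above.
- lemon_a: Loose lemon about 71 x 53 x 51 mm in the basket. Origin: its underside at rest as first laid (turns with it).
- lemon_b: The other loose lemon in the basket, alike.
- salt_shaker: Loose salt shaker 44 mm across, 90 mm high, standing behind the work between stand and board. Origin: centre of its underside. A bystander.
- onion: Loose onion about 78 mm at the right. Origin at its underside. A bystander.

How it is judged (in metres and radians):
On the way:
1. the handle has come up past the keeper and over the hook's nose (bar centre 19 mm or more above its seat) (z of bail in the frame of stand above 0.214 m), for 0.1 s.
At the end, for the whole second after the job is handed in: The basket stands at rest and upright (within 0.1 rad) wholly on the board, its centre within 90 mm of the board's centre and its underside within 6 mm of the board's top, both lemons still in it (horizontal distance between basket and board below 0.09 m and z of basket in the frame of board between 0.014 and 0.026 m and angle between basket's own z axis and vertical below 0.1 rad and linear speed of basket below 0.02 m/s and distance between each of lemon_a, lemon_b and basket below 0.09 m); the robot touches nothing.
It fails at once if the basket and the hook or stand press on each other with more than 15 N (contact force between basket and stand above 15 N).
It fails at once if the robot touches the stand, its hook or keeper (more than 2 N) (contact force between any of the fingers, the arm and stand above 2 N).
It fails at once if the basket is banged down on the board (more than 60 N) (contact force between basket and board above 60 N).
It fails at once if a lemon leaves the basket (distance between any of lemon_a, lemon_b and basket above 0.13 m).
It fails at once if a bystander is moved more than 25 mm (distance of any of salt_shaker, onion from where it was at the start of the episode above 0.025 m).
It also fails if it takes over 64 s, if anything falls off the work surface, if the arm or the gripper's body presses on something with over 40 N, if the wrist force passes 120 N, or if a joint passes its speed limit or range.

### The arm

A 6-joint arm with a two-finger parallel gripper is mounted at the origin on a cart in front of the work surface, level with it; the furniture and walls round the work are solid. World frame = base frame: x ahead of the robot, y to its left, z up, the work surface at z = 0. Lengths are in mm, angles in rad, forces in N, time in s.
With the tool pointing down it reaches from about 275 to 725 mm from the base axis. Payload 15.9 kg.
Tool frame: the origin (TCP) lies midway between the tips of the shut fingers; the grasp point (between the pads) lies manip.tcp_to_grasp behind it (manip.tcp_to_grasp is the distance from the TCP to the grasp point, in mm); z points along the fingers, y is the line along which they close (so a half turn about z gives the same grasp; the last joint's range is limited). The gripper opens to 85 mm and grips with 20 to 120 N. Pads are 22 mm wide; open, the fingers measure 114 mm over their backs; the gripper's body (76 mm by 85 mm) begins 54 mm behind the grasp point. The pads swing forward as they close: fully open they stand 13 mm farther back than shut.
Start: joints at [1.144, 0.213, -0.034, 1.323, 0, 1.571], TCP at [206.972, 455.135, 231.306] pointing down, gripper open.
Joint ranges: [-2.98, 2.98], [-0.74, 1.72], [-1.14, 1.35], [-2.1, 2.04], [-1.57, 1.44], [-3.14, 3.14]. Speed limits (rad/s): [1.89, 1.89, 2.39, 2.57, 3.14, 3.14].

### API

Orientations are given as a 3x3 rotation matrix whose columns are the frame's x, y, z axes.
In Python, from bench import state, cams, workorder, manip gives the robot as it stands.
- The arm moves only by the shell command python3 -m jog 'ROWS' [FORCE]. ROWS is JSON, a list that holds one entry, the list of rows, each a list of 7 numbers: the shift along the tool's x, y, z in cm, then the turn, a rotation vector about the tool's x, y, z in degrees, then the closure, from -1 (fully open) to 1 (shut). In form: [[[x, y, z, wx, wy, wz, grip], ...]]. A call has 1 to 20 rows; each row is the pose to reach, as a shift and turn from the pose commanded when the call began, along the tool's axes at that moment; what a row does not reach only later rows make up. A row lasts 1/10 s, in which the tool goes at most 50 mm and 8.59 degrees, less where a joint would pass 70% of its speed; a pose out of reach is approached as far as the arm can. A call with a gripper value outside its range is refused whole. The fingers move at their own pace and stop on an object; FORCE is the grip in N (left out, the last holds). Time passes only in rows, so rows that repeat a pose let the fingers close. It gives the time, the measured TCP pose, the force, the opening and the grip force at its end, in the units of the state.
- state(): the state, without advancing time (a new reading comes with each control period).
- cams.read_camera(name): name is "scene" or "top" or "wrist"; returns (picture, depth): 420x560x3 uint8, red, green, blue; 420x560 float32, mm along the optical axis (not along the pixel's ray), 0 where there is no reading.
- cams.calibration(name): a dict with "mtx" (3x3 intrinsics, pixels), "cam_to_world" (4x4, takes a point from camera to world coordinates); the wrist camera has in their place "mount" (4x4, takes a point from camera to tool coordinates, whose origin is the TCP and whose axes are the flange's). Camera axes: x right, y down, z forward; pixel columns grow to the right and rows downward; lengths in mm; the calibration is good to about 2 mm. A picture is of the moment at which its call begins: read the wrist's pose just before it. calibration takes no time and is no camera call.
- workorder.hand_in(): hands the job in; it is judged then, once.
Trained networks look in the newest picture that a camera, given by its name, has taken for a name from the list of things; names that differ only in an ending like _2 or _b are one class to them, and where a whole thing is asked for, a point or a joint stands for the part that bears it (a point fixed in the world has none). Each returns a list of dicts, best first, with "confidence" (0 to 1); they miss things now and then, are a little off and sometimes report something else, mostly with a low value. They report only what shows in the picture. A call takes as long as a camera call.
- cams.spot_in(camera, query): "box" ([left, top, width, height] in pixels, round what is visible of it).
- cams.mark_of(camera, query): "location" ([column, row] in pixels: a listed point, or the origin of a listed thing).
The state is a dict: "t": time; "q": joint angles; "dq": joint speeds; "joint_torque": joint torques, N m; "position": TCP position; "tool_rot": TCP orientation; "contact_force": force on the tool from outside, world axes, zero at the start; "moment": the same for the moment, N m; "grip_width": finger opening in mm; "grip_force": force on a finger pad.
Only numpy, scipy, OpenCV 4.12 (cv2) and the standard library are available. Lean on these libraries where they do the work, as an engineer would, in place of code of your own. Each camera call takes 0.05 s, during which the arm holds its last target. There are 200 camera calls.

## Working session

There is one attempt and no reset: what is moved stays moved. The work goes in short steps, Python scripts to look and compute and a shell command to move; the robot and the scene stay as the last step left them, time stands still between calls to the robot, and variables do not carry over. Pictures are saved under pics/ and viewed, at most 10 in all, crops included, and the job is handed in when it is done.

```bash
mkdir -p pics; ls
cat > h.py <<'E'
import numpy as np, cv2
from bench import state, cams, workorder, manip
def w(cam,d,c,r,z=None):
    k=cams.calibration(cam);K=np.array(k["mtx"])
    if cam=="wrist":
        s=state();T=np.eye(4);T[:3,:3]=s["tool_rot"];T[:3,3]=s["position"];T=T@np.array(k["mount"])
    else:T=np.array(k["cam_to_world"])
    ray=np.linalg.inv(K)@[c,r,1]
    if z is not None:
        a=T[:3,:3]@ray; t=(z-T[2,3])/a[2]
    else:t=d[int(r),int(c)]
    return (T@np.append(ray*t,1))[:3]
E
python3 - <<'E'
from h import *
np.set_printoptions(precision=3,suppress=True)
s=state();print(s["t"],s["position"],s["tool_rot"],s["contact_force"],s["grip_width"],manip.tcp_to_grasp)
ims=[]
for c in["scene","top"]:
    p,d=cams.read_camera(c);cv2.imwrite(f"pics/{c}0.png",p[:,:,::-1]);np.save(c,d)
    print(c,np.array(cams.calibration(c)["cam_to_world"]))
    for q in["stand","hook_seat","keeper_top","basket","bail","board","lemon_a","salt_shaker","onion"]:
        for m in cams.mark_of(c,q)[:1]:
            u,v=m["location"];z={"hook_seat":195,"bail":195,"keeper_top":217,"basket":30,"stand":0,"board":0,"onion":0,"salt_shaker":0}.get(q)
            print(q,np.round([u,v]),round(m["confidence"],2),w(c,d,u,v,z).round(1))
E
```

```text
pics
0.0 [206.85  454.839 230.817] [[-0.91   0.414 -0.   ]
 [ 0.414  0.91  -0.001]
 [-0.    -0.001 -1.   ]] [0.026 0.116 1.195] 85.0574433521776 18.700000000000003
scene [[   0.461   -0.45     0.765 -290.005]
 [  -0.887   -0.227    0.401 -583.258]
 [  -0.007   -0.864   -0.504  721.981]
 [   0.       0.       0.       1.   ]]
hook_seat [298. 216.] 0.83 [ 505.3 -215.7  195. ]
keeper_top [305. 205.] 0.7 [ 527.7 -222.4  217. ]
bail [307. 214.] 0.61 [ 522.6 -232.1  195. ]
board [173. 239.] 0.56 [486.1 218.2  -0. ]
lemon_a [291. 260.] 0.65 [ 457.7 -218.9   88. ]
salt_shaker [312. 265.] 0.74 [ 565.  -234.1    0. ]
onion [413. 294.] 0.81 [ 572.1 -520.8   -0. ]
top [[  -0.032   -0.893    0.449  -80.028]
 [  -0.999    0.024   -0.022 -117.548]
 [   0.009   -0.449   -0.893 1474.434]
 [   0.       0.       0.       1.   ]]
stand [297. 246.] 0.81 [ 528.8 -209.5    0. ]
hook_seat [302. 221.] 0.98 [ 520.2 -213.9  195. ]
keeper_top [302. 209.] 0.81 [ 546.4 -215.   217. ]
basket [300. 242.] 0.67 [ 529.3 -216.1   30. ]
bail [306. 219.] 0.83 [ 526.8 -224.2  195. ]
board [156. 256.] 0.74 [506.5 223.5  -0. ]
lemon_a [311. 240.] 0.58 [ 512.9 -246.1   79.3]
salt_shaker [232. 207.] 0.76 [667.4  -8.9   0. ]
onion [393. 236.] 0.66 [ 552.4 -507.4    0. ]
```

Run:
```python
import cv2
a=cv2.imread("pics/top0.png");cv2.imwrite("pics/top1.png",cv2.resize(a[150:300,210:410],None,fx=4,fy=4,interpolation=2))
```

```text
(no output)
```

View pics/top1.png

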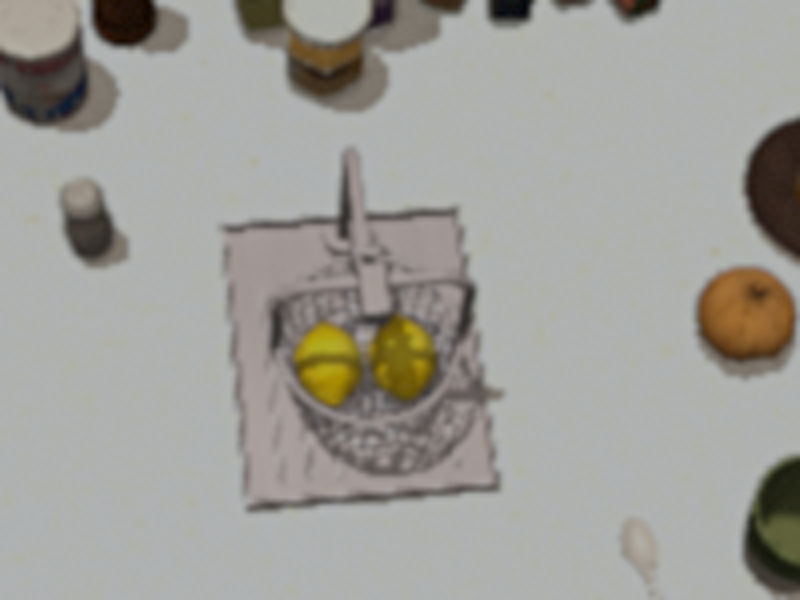

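View pics/scene0.png

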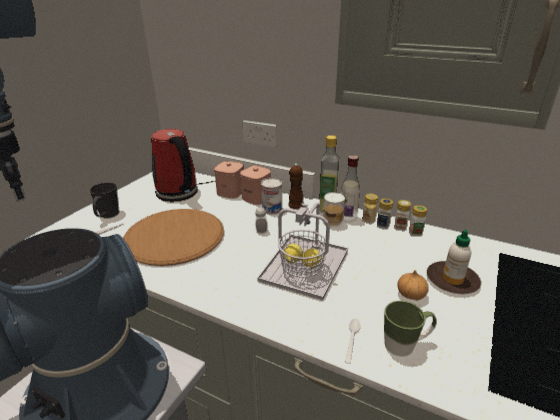

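The close-up shows the handle bar running from about (279,223) to (328,220) in full top pixels, with the hook at about (303,219). The tray is slightly turned, the salt shaker is left-rear, and the onion is at the right. The scene view shows the board at about (175,236), clear.

Run:
```python
from h import *
np.set_printoptions(precision=1,suppress=True)
f=lambda x,y,z:w("top",None,210+x/4-.375,150+y/4-.375,z)
c=[f(x,y,18) for x,y in[(225,228),(457,210),(497,488),(247,508)]];print(c)
for a,b in((3,0),(2,1)):v=c[b]-c[a];print(np.degrees(np.arctan2(v[1],v[0])),np.hypot(*v[:2]))
for a,b in((1,0),(2,3)):v=c[b]-c[a];print(np.degrees(np.arctan2(-v[0],v[1])),np.hypot(*v[:2]))
m=np.mean(c,0);print("mid",m)
print("bar ends",f(277,292,195),f(472,280,195),"hook front",f(380,315,205))
p=cv2.imread("pics/top0.png");h=cv2.cvtColor(p,cv2.COLOR_BGR2HSV)
mask=cv2.inRange(h,(5,90,60),(20,255,255));mask[:,250:]=0
n,l,s,ce=cv2.connectedComponentsWithStats(mask);i=1+s[1:,4].argmax();print(s[i],ce[i],w("top",None,*ce[i],20))
print(w("top",None,*(s[i][:2]+s[i][2:4]/2),20))
```

```text
[array([ 657.1, -115.4,   18. ]), array([ 668.1, -299.5,   18. ]), array([ 435.3, -312.6,   18. ]), array([ 425.1, -126.7,   18. ])]
2.798129526488818 232.30782003274047
3.2219037557696413 233.11192616080245
3.4134213900856265 184.47469986897576
3.162256381992282 186.1919625368361
mid [ 546.4 -213.6   18. ]
bar ends [ 517.6 -150.1  195. ] [ 523.  -283.8  195. ] hook front [ 494.  -218.6  205. ]
[ 100  210  106   99 8153] [152.5 258.9] [490.2 227.4  20. ]
[488.2 225.6  20. ]
```

```bash
python3 -m jog '[[[-54.5,-44.6,-6.9,0,0,62.5,-1],[-54.5,-44.6,-6.9,0,0,62.5,-1],[-54.5,-44.6,-6.9,0,0,62.5,-1],[-54.5,-44.6,-6.9,0,0,62.5,-1],[-54.5,-44.6,-6.9,0,0,62.5,-1],[-54.5,-44.6,-6.9,0,0,62.5,-1],[-54.5,-44.6,-6.9,0,0,62.5,-1],[-54.5,-44.6,-6.9,0,0,62.5,-1],[-54.5,-44.6,-6.9,0,0,62.5,-1],[-54.5,-44.6,-6.9,0,0,62.5,-1],[-54.5,-44.6,-6.9,0,0,62.5,-1],[-54.5,-44.6,-6.9,0,0,62.5,-1],[-54.5,-44.6,-6.9,0,0,62.5,-1],[-54.5,-44.6,-6.9,0,0,62.5,-1],[-54.5,-44.6,-6.9,0,0,62.5,-1],[-54.5,-44.6,-6.9,0,0,62.5,-1],[-54.5,-44.6,-6.9,0,0,62.5,-1],[-54.5,-44.6,-6.9,0,0,62.5,-1],[-54.5,-44.6,-6.9,0,0,62.5,-1],[-54.5,-44.6,-6.9,0,0,62.5,-1]]]'
python3 - <<'E'
from h import *
np.set_printoptions(precision=3,suppress=True)
s=state();print(s["t"],s["q"],s["position"],s["tool_rot"],s["contact_force"])
p,d=cams.read_camera("wrist");cv2.imwrite("pics/w0.png",p[:,:,::-1]);np.save("wrist",d)
print(np.array(cams.calibration("wrist")["mount"]))
for q in["hook_seat","keeper_top","bail"]:
    for m in cams.mark_of("wrist",q)[:1]:
        u,v=m["location"];print(q,np.round([u,v]),m["confidence"],w("wrist",d,u,v,217 if q[0]=="k" else 195))
p,d=cams.read_camera("top")
for m in cams.mark_of("top","board"): print(m,w("top",d,*m["location"],0))
h=cv2.cvtColor(p,cv2.COLOR_RGB2HSV);mask=cv2.inRange(h,(5,90,60),(20,255,255));mask[:,250:]=0
n,l,s,ce=cv2.connectedComponentsWithStats(mask);i=1+s[1:,4].argmax();print(s[i],ce[i],w("top",None,*(s[i][:2]+s[i][2:4]/2),20))
E
```

```text
t: 3.0
position: [518.3, -175.7, 300.7]
tool_rot: [[-0.054, 0.999, 0.0], [0.999, 0.054, -0.0], [-0.0, 0.0, -1.0]]
contact_force: [0.1, 0.0, 0.9]
grip_width: 85.6
grip_force: 0.0
3.0 [-0.327  0.318  0.278  1.531  0.     1.19 ] [ 518.298 -175.665  300.655] [[-0.054  0.999  0.   ]
 [ 0.999  0.054 -0.   ]
 [-0.     0.    -1.   ]] [0.103 0.023 0.938]
[[   0.      -0.955   -0.297   75.208]
 [   1.       0.       0.      -0.034]
 [  -0.      -0.297    0.955 -143.536]
 [   0.       0.       0.       1.   ]]
hook_seat [293. 249.] 0.91 [ 524.297 -214.538  195.   ]
keeper_top [322. 267.] 0.59 [ 543.311 -216.693  217.   ]
bail [294. 256.] 0.83 [ 524.927 -220.242  195.   ]
{'location': [392.7, 234.2], 'confidence': 0.28} [ 559.16  -508.317   -0.   ]
[ 119  210   80   38 1716] [163.683 226.191] [587.896 214.842  20.   ]
```

View pics/w0.png

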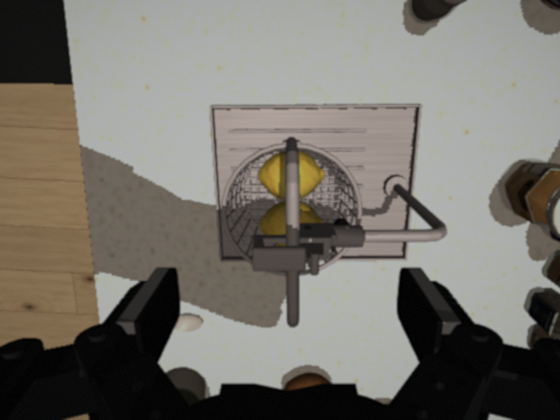

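The wrist view shows the bar at column ~292 (rows 142–323). The hook block sits over it at rows 242–272, with the keeper and arm going right to the post at (395,185).

Run:
```python
from h import *
np.set_printoptions(precision=1,suppress=True)
d=np.load("wrist.npy")
for c,r in[(291,150),(291,170),(292,190),(292,215),(293,230),(293,290),(293,315),(270,260),(285,258),(300,258),(315,235),(315,250),(345,236),(340,225),(380,236),(430,234),(415,205)]:print(c,r,w("wrist",d,c,r),w("wrist",d,c,r,200))
```

```text
291 150 [ 519.1 -147.1  168.6] [ 518.6 -141.9  200. ]
291 170 [ 519.5 -157.   192. ] [ 519.3 -155.2  200. ]
292 190 [ 520.8 -169.3  198.8] [ 520.8 -169.   200. ]
292 215 [ 521.8 -186.9  200. ] [ 521.8 -186.9  200. ]
293 230 [ 523.1 -197.6  200.9] [ 523.1 -197.9  200. ]
293 290 [ 525.8 -245.   200.7] [ 525.8 -245.3  200. ]
293 315 [ 527.1 -266.5  200.2] [ 527.1 -266.6  200. ]
270 260 [ 508.2 -217.5  208.8] [ 508.  -221.9  200. ]
285 258 [ 518.5 -215.6  208.6] [ 518.6 -219.8  200. ]
300 258 [ 528.7 -214.2  210.3] [ 529.4 -219.2  200. ]
315 235 [ 540.3 -207.1  184.8] [ 538.8 -200.9  200. ]
315 250 [ 541.6 -220.8  181.4] [ 539.6 -212.4  200. ]
345 236 [ 564.7 -211.   174.1] [ 559.9 -200.5  200. ]
340 225 [ 561.9 -206.3  163. ] [ 555.6 -192.5  200. ]
380 236 [ 592.9 -210.9  170.8] [ 584.5 -199.2  200. ]
430 234 [ 632.4 -207.6  169.7] [ 619.4 -195.8  200. ]
415 205 [ 644.6 -206.7   95.6] [ 605.6 -175.1  200. ]
```

```bash
python3 -m jog '[[[0,0.3,3,0,0,0,-1],[0,0.3,6,0,0,0,-1],[0,0.3,8.5,0,0,0,-1],[0,0.3,10.5,0,0,0,-1],[0,0.3,12,0,0,0,-1],[0,0.3,12.4,0,0,0,-1],[0,0.3,12.4,0,0,0,-1],[0,0.3,12.4,0,0,0,-1]]]' 30
python3 - <<'E'
from h import *
np.set_printoptions(precision=1,suppress=True)
p,d=cams.read_camera("wrist");cv2.imwrite("pics/w1.png",p[:,:,::-1])
E
```

```text
t: 4.1
position: [521.8, -176.5, 177.1]
tool_rot: [[-0.053, 0.999, 0.001], [0.999, 0.053, -0.0], [-0.0, 0.001, -1.0]]
contact_force: [0.6, -0.3, 0.4]
grip_width: 85.0
grip_force: 0.0
```

View pics/w1.png

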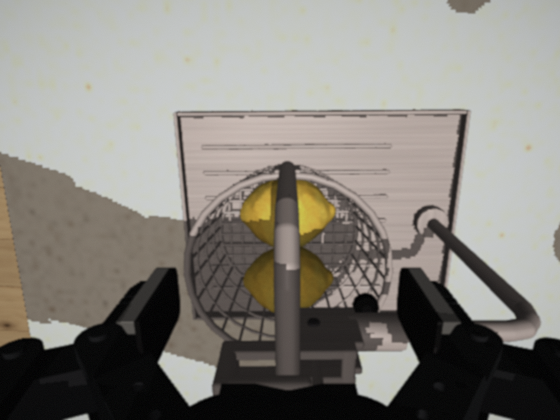

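The bar, at column ~288, is centred between the fingers (inner edges at 178 and 400), so I'll close.

```bash
python3 -m jog '[[[0,0,0,0,0,0,0],[0,0,0,0,0,0,0.4],[0,0,0,0,0,0,0.6],[0,0,0,0,0,0,0.7],[0,0,0,0,0,0,0.8],[0,0,0,0,0,0,0.9],[0,0,0,0,0,0,1],[0,0,0,0,0,0,1],[0,0,0,0,0,0,1],[0,0,0,0,0,0,1],[0,0,0,0,0,0,1]]]' 30
python3 -m jog '[[[0,0,0,0,0,0,1],[0,0,0,0,0,0,1],[0,0,0,0,0,0,1]]]' 60
```

```text
t: 5.25
position: [521.5, -176.3, 176.3]
tool_rot: [[-0.053, 0.999, 0.0], [0.999, 0.053, -0.0], [-0.0, 0.0, -1.0]]
contact_force: [0.2, 1.0, 0.9]
grip_width: 8.9
grip_force: 29.2
t: 5.55
position: [521.5, -176.3, 176.3]
tool_rot: [[-0.053, 0.999, 0.0], [0.999, 0.053, 0.0], [0.0, 0.0, -1.0]]
contact_force: [0.2, 1.0, 0.8]
grip_width: 8.2
grip_force: 58.6
```

```bash
python3 -m jog '[[[0,0.05,0,0,0,0,1],[0,0.1,0,0,0,0,1],[0,0.15,0,0,0,0,1],[0,0.2,0,0,0,0,1],[0,0.2,0,0,0,0,1]]]'
python3 -m jog '[[[0,0.05,0,0,0,0,1],[0,0.1,0,0,0,0,1],[0,0.15,0,0,0,0,1],[0,0.2,0,0,0,0,1],[0,0.2,0,0,0,0,1]]]'
python3 -c "
from h import *;s=state();print(s['moment'])"
```

```text
t: 6.05
position: [523.4, -176.2, 176.2]
tool_rot: [[-0.053, 0.999, -0.0], [0.999, 0.053, -0.0], [-0.0, -0.0, -1.0]]
contact_force: [-2.8, 0.2, 1.2]
grip_width: 8.0
grip_force: 58.7
t: 6.55
position: [525.6, -176.1, 176.3]
tool_rot: [[-0.053, 0.999, 0.0], [0.999, 0.053, 0.0], [0.0, 0.0, -1.0]]
contact_force: [-2.3, 0.8, 0.8]
grip_width: 8.3
grip_force: 58.7
[-0.06074354  0.49143907 -0.06537196]
```

```bash
for i in 1 2; do python3 -m jog '[[[0,0.05,0,0,0,0,1],[0,0.1,0,0,0,0,1],[0,0.15,0,0,0,0,1],[0,0.2,0,0,0,0,1],[0,0.2,0,0,0,0,1]]]' | grep -E "pos|contact"; done
```

```text
position: [527.4, -176.0, 176.2]
contact_force: [-3.9, -0.3, 0.8]
position: [529.5, -175.9, 176.3]
contact_force: [-4.2, 0.2, 1.4]
```

```bash
python3 -m jog '[[[0,0.05,0,0,0,0,1],[0,0.1,0,0,0,0,1],[0,0.15,0,0,0,0,1],[0,0.2,0,0,0,0,1],[0,0.2,0,0,0,0,1]]]' | grep -E "pos|contact"
```

```text
position: [531.4, -175.8, 176.3]
contact_force: [-6.0, 0.2, 1.7]
```

```bash
for i in 1 2; do python3 -m jog '[[[0,0.05,0,0,0,0,1],[0,0.1,0,0,0,0,1],[0,0.1,0,0,0,0,1]]]' | grep -E "pos|contact"; done
```

```text
position: [532.3, -175.7, 176.2]
contact_force: [-6.2, -0.1, 2.5]
position: [533.1, -175.6, 176.1]
contact_force: [-6.3, -0.9, 1.3]
```

```bash
python3 -m jog '[[[0,0.05,0,0,0,0,1],[0,0.1,0,0,0,0,1],[0,0.1,0,0,0,0,1]]]' | grep -E "pos|contact"
```

```text
position: [534.1, -175.6, 176.2]
contact_force: [-8.0, 0.4, 2.4]
```

```bash
python3 -m jog '[[[0,0.05,0,0,0,0,1],[0,0.1,0,0,0,0,1],[0,0.1,0,0,0,0,1]]]' | grep -E "pos|contact"
python3 - <<'E'
from h import *
p,d=cams.read_camera("scene");cv2.imwrite("pics/s2.png",cv2.resize(p[180:260,250:350,::-1],None,fx=7,fy=7,interpolation=2))
E
```

```text
position: [535.0, -175.6, 176.1]
contact_force: [-8.7, -0.2, 1.4]
```

View pics/s2.png

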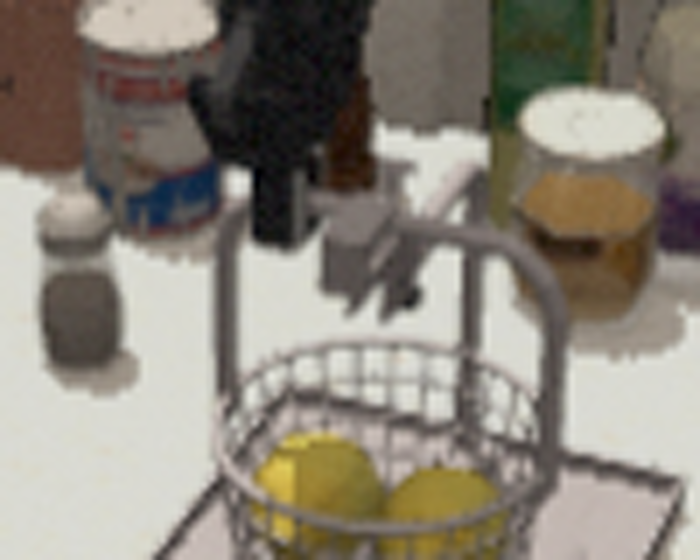

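The picture shows the bar behind the nose block (355,240 in the crop), pushed onto the keeper, with the basket hanging level. I'll lift in small steps and watch the force.

```bash
python3 -m jog '[[[0,0,-0.05,0,0,0,1],[0,0,-0.1,0,0,0,1],[0,0,-0.15,0,0,0,1],[0,0,-0.2,0,0,0,1],[0,0,-0.2,0,0,0,1]]]' | grep -E "pos|contact"
```

```text
position: [535.3, -175.5, 178.1]
contact_force: [-4.0, -0.6, -4.0]
```

```bash
python3 -m jog '[[[0,0,-0.05,0,0,0,1],[0,0,-0.1,0,0,0,1],[0,0,-0.1,0,0,0,1]]]' | grep -E "pos|contact"
```

```text
position: [535.5, -175.5, 179.4]
contact_force: [-4.7, 0.8, -4.9]
```

```bash
python3 -m jog '[[[0,0.05,0,0,0,0,1],[0,0.1,0,0,0,0,1],[0,0.1,0,0,0,0,1]]]' | grep -E "pos|contact"
```

```text
position: [536.5, -175.5, 179.3]
contact_force: [-3.7, 0.2, -3.8]
```

```bash
python3 -m jog '[[[0,0,-0.05,0,0,0,1],[0,0,-0.1,0,0,0,1],[0,0,-0.15,0,0,0,1],[0,0,-0.2,0,0,0,1],[0,0,-0.2,0,0,0,1]]]' | grep -E "pos|contact"
```

```text
position: [536.5, -175.5, 181.5]
contact_force: [-3.3, 0.4, -3.9]
```

```bash
python3 -m jog '[[[0,0,-0.1,0,0,0,1],[0,0,-0.2,0,0,0,1],[0,0,-0.3,0,0,0,1],[0,0,-0.3,0,0,0,1]]]' | grep -E "pos|contact"
```

```text
position: [536.6, -175.5, 184.5]
contact_force: [-2.8, -0.5, -3.4]
```

```bash
python3 -m jog '[[[0,0,-0.1,0,0,0,1],[0,0,-0.2,0,0,0,1],[0,0,-0.3,0,0,0,1],[0,0,-0.4,0,0,0,1],[0,0,-0.5,0,0,0,1],[0,0,-0.5,0,0,0,1]]]' | grep -E "pos|contact"
```

```text
position: [536.5, -175.5, 189.5]
contact_force: [-2.2, -0.6, -3.0]
```

```bash
python3 -m jog '[[[0,0,-0.15,0,0,0,1],[0,0,-0.3,0,0,0,1],[0,0,-0.45,0,0,0,1],[0,0,-0.6,0,0,0,1],[0,0,-0.75,0,0,0,1],[0,0,-0.9,0,0,0,1],[0,0,-0.9,0,0,0,1]]]' | grep -E "pos|contact|t:"
```

```text
t: 12.6
position: [536.7, -175.6, 198.7]
tool_rot: [[-0.053, 0.999, 0.001], [0.999, 0.053, -0.0], [-0.0, 0.001, -1.0]]
contact_force: [-1.8, 0.6, -2.3]
```

```bash
python3 -m jog '[[[0,0,-0.15,0,0,0,1],[0,0,-0.3,0,0,0,1],[0,-0.1,-0.3,0,0,0,1],[0,-0.3,-0.3,0,0,0,1],[0,-0.6,-0.3,0,0,0,1],[0,-0.9,-0.3,0,0,0,1],[0,-1.2,-0.3,0,0,0,1],[0,-1.2,-0.3,0,0,0,1]]]' | grep -E "pos|contact"
```

```text
position: [524.0, -176.2, 201.3]
contact_force: [1.0, -1.5, -2.1]
```

```bash
python3 -m jog '[[[0,-0.3,0,0,0,0,1],[0,-0.7,0,0,0,0,1],[0,-1.2,0,0,0,0,1],[0,-1.7,0,0,0,0,1],[0,-2.2,0,0,0,0,1],[0,-2.6,0,0,0,0,1],[0,-2.9,0,0,0,0,1],[0,-3,0,0,0,0,1]]]' | grep -E "pos|contact"
```

```text
position: [494.2, -177.8, 201.4]
contact_force: [0.0, -0.2, -3.1]
```

```bash
python3 -m jog '[[[0,-0.3,0,0,0,0,1],[0,-0.9,0,0,0,0,1],[0,-1.6,0,0,0,0,1],[0,-2.4,0,0,0,0,1],[0,-3.3,0,0,0,0,1],[0,-4.3,0,0,0,0,1],[0,-5.3,0,0,0,0,1],[0,-6.3,0,0,0,0,1],[0,-7.3,0,0,0,0,1],[0,-8.1,0,0,0,0,1],[0,-8.7,0,0,0,0,1],[0,-9.2,0,0,0,0,1],[0,-9.5,0,0,0,0,1],[0,-9.5,0,0,0,0,1]]]'
python3 - <<'E'
from h import *
np.set_printoptions(precision=3,suppress=True)
print(state()["q"])
p,d=cams.read_camera("scene");cv2.imwrite("pics/s3.png",cv2.resize(p[150:350,200:400,::-1],None,fx=3,fy=3,interpolation=2))
E
```

```text
t: 15.6
position: [399.4, -182.8, 201.3]
tool_rot: [[-0.053, 0.999, 0.0], [0.999, 0.053, 0.0], [0.0, 0.0, -1.0]]
contact_force: [-0.6, -0.1, -3.1]
grip_width: 8.0
grip_force: 58.6
[-0.429  0.097 -0.248  1.226  0.     1.089]
```

View pics/s3.png

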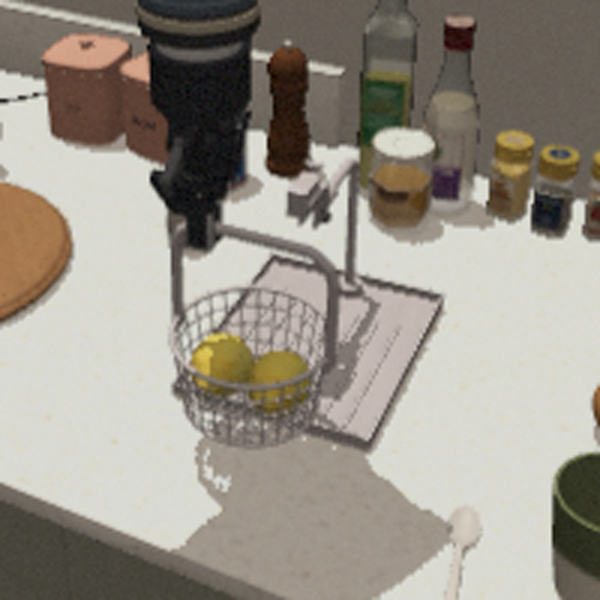

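The basket is free in front of the stand, level, with both lemons inside. The hook is at (310,195) in the crop, well clear. Next I'll carry it to the board.

```bash
python3 -m jog '[[[0,0,-0.5,0,0,0,1],[0.3,0.1,-1,0,0,0,1],[0.6,0.2,-1.5,0,0,0,1],[1.1,0.3,-2,0,0,0,1],[1.7,0.4,-2.5,0,0,0,1],[2.5,0.6,-3,0,0,0,1],[3.3,0.9,-3.5,0,0,0,1],[4.4,1.1,-3.8,0,0,0,1],[5.5,1.4,-4,0,0,0,1],[6.8,1.8,-4,0,0,0,1],[8.3,2.2,-4,0,0,0,1],[9.8,2.6,-4,0,0,0,1],[11.5,3,-4,0,0,0,1],[13.4,3.5,-4,0,0,0,1],[15.3,4,-4,0,0,0,1],[17.5,4.6,-4,0,0,0,1],[19.7,5.2,-4,0,0,0,1],[22.1,5.8,-4,0,0,0,1]]]' | grep -E "pos|contact"
python3 -m jog '[[[2.4,0.6,0,0,0,0,1],[4.6,1.2,0,0,0,0,1],[6.8,1.8,0,0,0,0,1],[8.7,2.3,0,0,0,0,1],[10.6,2.8,0,0,0,0,1],[12.3,3.2,0,0,0,0,1],[13.8,3.6,0,0,0,0,1],[15.3,4,0,0,0,0,1],[16.6,4.4,0,0,0,0,1],[17.7,4.7,0,0,0,0,1],[18.8,4.9,0,0,0,0,1],[19.6,5.2,0,0,0,0,1],[20.4,5.4,0,0,0,0,1],[21.0,5.5,0,0,0,0,1],[21.5,5.6,0,0,0,0,1],[21.9,5.7,0,0,0,0,1],[22.1,5.8,0,0,0,0,1],[22.2,5.8,0,0,0,0,1],[22.2,5.8,0,0,0,0,1]]]'
python3 - <<'E'
from h import *
p,d=cams.read_camera("scene");cv2.imwrite("pics/s4.png",cv2.resize(p[130:330,60:310,::-1],None,fx=3,fy=3,interpolation=2))
E
```

```text
position: [445.7, 42.5, 241.3]
contact_force: [0.8, -0.2, -3.0]
t: 19.35
position: [491.9, 265.7, 241.3]
tool_rot: [[-0.053, 0.999, -0.0], [0.999, 0.053, -0.0], [-0.0, -0.0, -1.0]]
contact_force: [1.0, -0.4, -3.2]
grip_width: 7.8
grip_force: 58.6
```

View pics/s4.png

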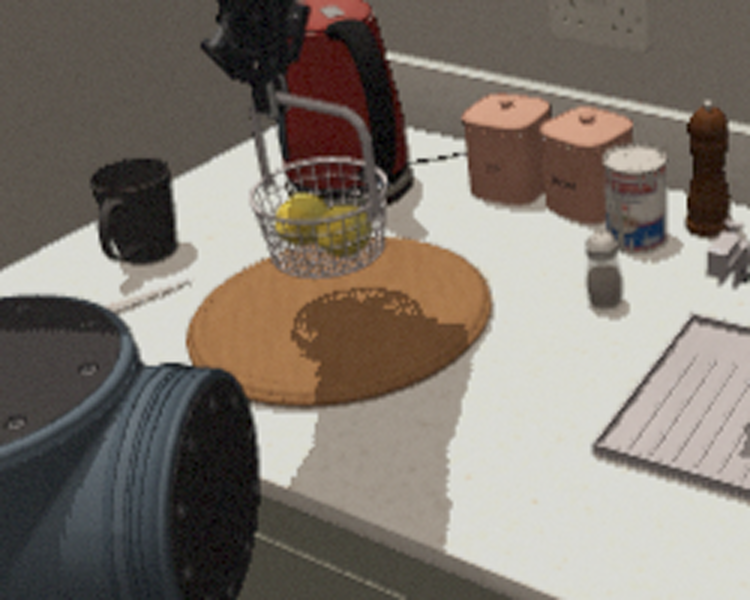

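The basket is level above the board, whose centre is at about (340,320) in the crop. Dropping about 75 px puts it near the centre, so I'll lower it.

```bash
python3 -m jog '[[[0,0,0.3,0,0,0,1],[0,0,0.9,0,0,0,1],[0,0,1.7,0,0,0,1],[0,0,2.7,0,0,0,1],[0,0,3.7,0,0,0,1],[0,0,4.7,0,0,0,1],[0,0,5.5,0,0,0,1],[0,0,6.1,0,0,0,1],[0,0,6.5,0,0,0,1],[0,0,6.8,0,0,0,1],[0,0,6.8,0,0,0,1]]]' | grep -E "pos|contact"
for i in 1 2 3; do python3 -m jog '[[[0,0,0.1,0,0,0,1],[0,0,0.2,0,0,0,1],[0,0,0.2,0,0,0,1]]]' | grep -E "pos|contact"; done
```

```text
position: [491.9, 265.7, 173.1]
contact_force: [0.4, -0.3, -3.3]
position: [492.0, 265.8, 171.3]
contact_force: [-0.5, 0.1, -2.4]
position: [491.9, 265.7, 169.2]
contact_force: [0.2, -0.6, -3.3]
position: [492.3, 266.3, 167.9]
contact_force: [0.4, 4.0, 4.4]
```

```bash
python3 -m jog '[[[0,0,0,0,0,0,1],[0,0,0,0,0,0,1],[0,0,0,0,0,0,1]]]' 20 | grep -E "pos|contact|grip"
python3 -m jog '[[[0,0,0,0,0,0,0.8],[0,0,0,0,0,0,0.7],[0,0,0,0,0,0,0.6],[0,0,0,0,0,0,0.4],[0,0,0,0,0,0,0.2],[0,0,0,0,0,0,0],[0,0,0,0,0,0,0],[0,0,0,0,0,0,0]]]' | grep -E "pos|contact|grip"
python3 - <<'E'
from h import *
p,d=cams.read_camera("wrist");cv2.imwrite("pics/w5.png",p[:,:,::-1])
E
```

```text
position: [492.3, 266.3, 167.9]
contact_force: [0.0, 6.1, 5.3]
grip_width: 8.0
grip_force: 59.7
position: [491.9, 265.7, 167.3]
contact_force: [-0.6, 0.8, -0.2]
grip_width: 42.5
grip_force: 0.0
```

View pics/w5.png

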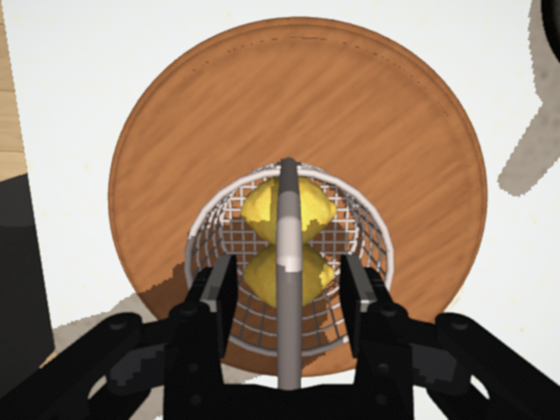

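The bar is free between the fingers, both lemons are in, and the basket stands on the board. The board's rim spans columns 108–487 and rows 17–378. I'll retreat upward and measure.

```bash
python3 -m jog '[[[0,0,-0.5,0,0,0,-0.2],[0,0,-1.5,0,0,0,-0.2],[0,0,-3,0,0,0,-0.2],[0,0,-5,0,0,0,-0.2],[0,0,-8,0,0,0,-0.2],[0,0,-11,0,0,0,-0.2],[3,0,-13,0,0,0,-0.2],[7,0,-13,0,0,0,-0.2],[11,-3,-13,0,0,0,-0.2],[14,-6,-13,0,0,0,-0.2],[16,-8,-13,0,0,0,-0.2],[16,-8,-13,0,0,0,-0.2],[16,-8,-13,0,0,0,-0.2],[16,-8,-13,0,0,0,-0.2]]]'
python3 - <<'E'
from h import *
np.set_printoptions(precision=1,suppress=True)
p,d=cams.read_camera("top");cv2.imwrite("pics/t6.png",cv2.resize(p[170:340,60:270,::-1],None,fx=3.5,fy=3.5,interpolation=2))
for q,z in(("basket",20),("bail",185),("board",0),("lemon_a",None)):
    for m in cams.mark_of("top",q)[:2]:print(q,m,w("top",d,*m["location"],z))
E
```

```text
t: 23.95
position: [404.1, 420.8, 297.8]
tool_rot: [[-0.052, 0.999, 0.001], [0.999, 0.052, 0.0], [0.0, 0.001, -1.0]]
contact_force: [-0.1, -0.2, 0.4]
grip_width: 51.4
grip_force: 0.0
basket {'location': [154.5, 256.5], 'confidence': 0.58} [497.6 221.8  20. ]
bail {'location': [138.9, 238.2], 'confidence': 0.62} [486.3 229.4 185. ]
board {'location': [153.9, 256.5], 'confidence': 0.87} [505.6 228.3   0. ]
board {'location': [152.7, 260.5], 'confidence': 0.6} [492.8 231.    0. ]
lemon_a {'location': [143.1, 258.0], 'confidence': 0.86} [476.2 244.1  64.5]
lemon_a {'location': [160.1, 253.0], 'confidence': 0.77} [485.6 193.3  76.4]
```

View pics/t6.png

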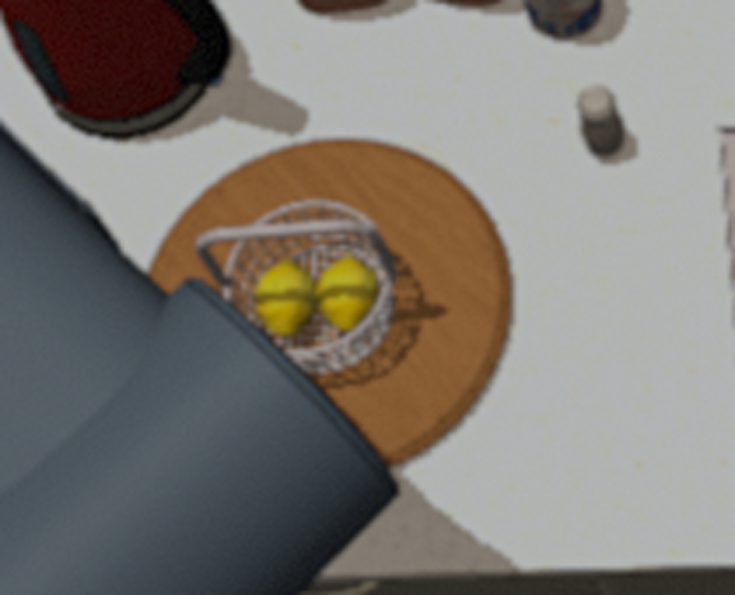

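The basket stands upright near the board's centre, around (315,300) in the crop, with both lemons inside and the arm clear above. I'm handing in.

```bash
python3 -c "
from h import *
print(workorder.hand_in())"
```

```text
the job is handed in; nothing more can be done
None
```

The basket is off the hook and upright near the centre of the board with both lemons in it; I handed in at about 24 s, with the highest force felt at the wrist while pushing back the keeper about 9 N, and no verdict was returned.

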